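# Load a label cartridge into the label printer

## Task

The label printer on the packing bench is empty: load the wide label cartridge and shut it ready for use. Press the button in front of the lid so that the lid springs up, then steady the lid and lay it right back against its stop without letting it fall back with a bang. Set the cartridge down flat in the bay, nose to the front, without dropping it in, then close the lid and press it down until it latches; do not disturb the other things on the bench.

Things in the scene. Friction and masses are not known exactly. Their poses are not given: they have to be found in the camera images.
- printer: Label printer, grey plastic, 215 (x) by 150 (y) mm, 136 high with the lid shut; fixed to the bench. Origin at bench height, mid-width, 125 mm behind the front face. x runs from front to rear, y left, z up. The front 75 mm is a flat deck 100 mm above the bench: black release button mid-width, display at +y, keys at -y. Behind it, under the lid, is the cartridge bay, its rim 100 mm high.
- lid (a joint): Lid angle, rad: 0 shut (latched near 0.005), 1.75 at the stop, leaning back 10 degrees past upright, where it stays by itself. Lid 0.16 kg. Released, it springs up, bobs for about a second, then rests on its springs at about 0.4. Let go above about 1.2 it falls back and bangs on the stop, below that it falls to 0.4. Latching it shut takes about 4 to 8 N down on its front edge.
- hinge (a point): Point on the lid's hinge line, in the middle of the printer's width: printer x = +70 mm, height 100 mm. The hinge line runs along the printer's y. Axes as the printer's.
- tab (a point): Centre of the lift tab in the middle of the lid's front edge: 24 (x) by 36 (y) by 10 mm thick (z); it and its axes turn with the lid. Lid shut: 133 mm in front of the hinge, 6 mm above it. The lid's 150 mm wide front wall is 11 mm from this point, so fingertips beside the tab may reach only about 10 mm past it towards the lid. A 22 mm wide steel catch hangs 22 mm below the tab.
- lid_front (a point): Point on the top face of the lid, in the middle of its width, 12 mm behind its front edge; moves with the lid. With the lid shut it is 110 mm in front of the hinge and 36 mm above it (136 mm above the bench). A good place to press the lid shut.
- release (a joint): Travel of the release button straight down, m: 0 at rest, 0.008 fully pressed. Sprung: it begins to move at about 2 N, the lid is released at about half travel with about 3 to 4 N, and full travel takes about 5 N. It springs back when let go, and gives way for a moment as the lid is pressed shut.
- button_top (a point): Middle of the top of the release button, a black pad 30 (x) by 40 (y) mm on the deck, 12 mm proud of it, 112 mm above the bench, 98 mm in front of the printer's origin. The shut lid's tab begins 9 mm behind the pad and rises up and to the rear as the lid springs up.
- bay (a point): Middle of the floor of the cartridge bay, 64 mm above the bench; axes as the printer's. The bay is 92 mm (x) by 110 mm (y) and 36 mm deep, with a 9 mm deep, 50 mm wide throat in the middle of its front wall for the cartridge's nose. A loaded cartridge's origin lies at this point with the axes parallel; there are 4 mm of play on each side.
- wide_cartridge: The wide label cartridge, to be loaded: a black plastic box 84 (x) by 102 (y) by 36 mm high, about 0.22 kg, with a 43 mm wide outlet nose standing 10 mm out of its front (-x) face near the bottom and a finger grip on top. Origin in the middle of the underside of the box, z up. It lies flat on the bench on one side of the printer, nose roughly towards the robot.
- cartridge_grip (a point): Point in the wide cartridge's finger grip, an upright rib 50 mm long (x), 16 mm thick (y), from 36 to 60 mm above the cartridge's underside; this point is 50 mm above the underside. With the cartridge loaded the rib stands above the rim of the bay.
- narrow_cartridge: Bystander: another black label cartridge of the same shape, only 56 mm wide (y), lying on the other side of the printer. Origin in the middle of its underside. Leave alone.
- tin: Bystander: a food tin, 74 mm across, 58 mm high, origin under its middle. Leave alone.
- scanner: Bystander: a hand-held barcode scanner lying on the bench, about 170 mm long, 40 mm wide and 64 mm high. Leave alone.
- cartridge_nose (a point): Front end of the wide cartridge's outlet nose: 52 mm in front (-x) of the cartridge's origin, 10 mm above its underside.

How it is judged:
By the outcome, as a careful person would: the job done as asked, in the order asked, and still so for the second after the job is handed in, with the robot touching nothing.
It also fails if it takes over 72 s, if anything falls off the work surface, if the arm or the gripper's body presses on something with over 40 N, if the wrist force passes 120 N, or if a joint passes its speed limit or range.

## Robot

A 7-joint arm with a two-finger parallel gripper is mounted at the origin on the work surface. World frame = base frame: x ahead of the robot, y to its left, z up, the work surface at z = 0. Lengths are in m, angles in rad, forces in N, time in s.
With the tool pointing down it reaches from about 0.35 to 0.9 m from the base axis. Payload 8.1 kg.
Tool frame: the origin (TCP) lies on the centre line of the jaws, within the pads' length; the fingertips stand 19 mm ahead of it and the grasp point (between the pads) is the TCP; z points along the fingers, y is the direction in which the jaws open and shut (so a half turn about z gives the same grasp; the last joint's range is limited). The gripper opens to 92 mm and grips with 3 to 60 N. Pads are 19 mm wide; open, the fingers measure 130 mm over their backs; the gripper's body (75 mm by 190 mm) begins 47 mm behind the grasp point.
Start: joints at [-1.351, 0.434, 0.025, 1.573, -0.012, 1.134, -0.075], TCP at [0.198, 0.593, 0.246] pointing down, gripper open.
Joint ranges: [-2.62, 2.62], [-0.44, 2.09], [-1.27, 1.32], [0.08, 2.57], [-1.32, 4.46], [0.12, 2], [-2.74, 2.74]. Speed limits (rad/s): [2.22, 2.22, 3.01, 3.01, 3.14, 3.14, 3.14].

## Interface

Orientations are given as a rotation vector (axis times angle).
In Python, from cell import monitor, imaging, workorder, outline_of gives the robot as it stands.
- The arm moves only by the tool move_arm, never from a script. Its argument "series" is a list of rows, each a list of 6 numbers: the shift along the world's x, y, z in cm, then the turn, a rotation vector about the world's x, y, z in degrees. A call has 1 to 8 rows; each row shifts and turns the commanded pose from where the row before left it; what a row does not reach is not made up. A row lasts 1/10 s, in which the tool goes at most 50 mm and 8.59 degrees, less where a joint would pass 70% of its speed; a pose out of reach is approached as far as the arm can. A call with a gripper value outside its range is refused whole. "grip" is the opening, from 0 (shut) to 1 (fully open), set as the call begins (left out, the last holds). The fingers move at their own pace and stop on an object; "force" is the grip in N (left out, the last holds). Time passes only in rows, so rows that do not move let the fingers close. It gives the time, the measured TCP pose, the force and the opening at its end, in the units of the state.
- monitor.observe(): the state, without advancing time (a new reading comes with each control period).
- imaging.get_image(name): name is "scene" or "top"; returns a dict with "color" (384x512x3 uint8, red, green, blue), "fx", "fy", "cx", "cy" (pixels), "dist_coeffs" ([k1, k2, p1, p2, k3] as OpenCV has them; the pictures are not rectified), "rvec" (rotation vector, rad) and "tvec" (3), from world to camera coordinates, as OpenCV has them. Camera axes: x right, y down, z forward; pixel columns grow to the right and rows downward; lengths in m; the calibration is good to about 2 mm. A picture is of the moment at which its call begins. There is no depth.
- workorder.sign_off(): hands the job in, once; it reports no verdict.
Trained networks look in the newest picture that a camera, given by its name, has taken for a name from the list of things; names that differ only in an ending like _2 or _b are one class to them, and where a whole thing is asked for, a point or a joint stands for the part that bears it (a point fixed in the world has none). Each returns a list of dicts, best first, with "p" (0 to 1); they miss things now and then, are a little off and sometimes report something else, mostly with a low value. They report only what shows in the picture. A call takes as long as a camera call.
- outline_of(camera, thing): "mask" (384x512 bool, what is visible of it) and "rect" ([left, top, width, height] in pixels, round what is visible of it).
The state is a dict: "clock": time; "joints": joint angles; "dq": joint speeds; "joint_efforts": joint torques, N m; "position": TCP position; "ee_rot": TCP orientation; "force": force on the tool from outside, world axes, zero at the start; "ft_torque": the same for the moment, N m; "width": opening from 0.0 (shut) to 1.0 (fully open).
Only numpy, scipy, OpenCV 4.12 (cv2) and the standard library are available. Lean on these libraries where they do the work, as an engineer would, in place of code of your own. Each camera call takes 0.05 s, during which the arm holds its last target. There are 200 camera calls.

## Working session

There is one attempt and no reset: what is moved stays moved. The work goes in short steps, Python scripts to look and compute and a tool call to move; the robot and the scene stay as the last step left them, time stands still between calls to the robot, and variables do not carry over. Pictures are saved under pics/ and viewed, about 8 in all and at most 12, crops included, and the job is handed in when it is done.

Besides the shell and the picture viewer there is one more tool, called after ">>>" as name(argument=value, ...) on one line, values as JSON. move_arm: Moves the arm, as the interface text tells. Its arguments: {"type":"object","properties":{"series":{"type":"array"},"grip":{"type":"number"},"force":{"type":"number"}},"required":["series"]}

```bash
mkdir -p pics; ls; cat > h.py <<'E'
import numpy as np, cv2
from cell import monitor, imaging, workorder, outline_of
def snap(name,fn=None):
    im=imaging.get_image(name)
    if fn: cv2.imwrite('pics/'+fn,im['color'][:,:,::-1])
    return im
def K(im): return np.array([[im['fx'],0,im['cx']],[0,im['fy'],im['cy']],[0,0,1.]])
def proj(im,P):
    return cv2.projectPoints(np.array(P,float).reshape(-1,1,3),np.array(im['rvec'],float),np.array(im['tvec'],float),K(im),np.array(im['dist_coeffs'],float))[0].reshape(-1,2)
def back(im,uv,z):
    uv=np.array(uv,float).reshape(-1,1,2)
    n=cv2.undistortPoints(uv,K(im),np.array(im['dist_coeffs'],float)).reshape(-1,2)
    R=cv2.Rodrigues(np.array(im['rvec'],float))[0];t=np.array(im['tvec'],float).ravel()
    c=-R.T@t; d=np.c_[n,np.ones(len(n))]@R
    return c+d*((z-c[2])/d[:,2])[:,None]
E
python3 - <<'E'
from h import *
a=snap('scene','s0.png');b=snap('top','t0.png')
for im in(a,b):
    R=cv2.Rodrigues(np.array(im['rvec'],float))[0];print((-R.T@np.array(im['tvec'],float).ravel()).round(3),R[2].round(2))
cv2.imwrite('pics/c0.png',np.vstack([np.hstack([cv2.resize(a['color'],(400,300)),cv2.resize(b['color'],(400,300))])])[:,:,::-1])
for c in('scene','top'):
  for n in('printer','wide_cartridge','narrow_cartridge','tin','scanner','button_top','tab','lid'):
    print(c,n,[(round(o['p'],2),o['rect']) for o in outline_of(c,n)][:2])
s=monitor.observe();print(s['position'],s['ee_rot'],s['force'],s['clock'])
E
```

```text
pics
[1.019 0.154 0.636] [-0.67 -0.18 -0.72]
[ 0.264 -0.01   1.24 ] [ 0.22  0.01 -0.98]
scene printer [(0.81, [201.6, 160.9, 111.8, 112.0]), (0.24, [266.0, 166.1, 21.7, 18.0])]
scene wide_cartridge [(0.97, [123.0, 151.9, 47.4, 36.4])]
scene narrow_cartridge [(0.88, [376.2, 208.4, 33.1, 39.1])]
scene tin [(0.88, [354.4, 257.3, 50.3, 48.0])]
scene scanner [(0.87, [91.3, 199.5, 49.4, 66.2]), (0.31, [205.5, 165.3, 91.0, 72.9])]
scene button_top [(0.64, [266.2, 167.2, 22.8, 16.8])]
scene tab [(0.69, [205.1, 167.2, 92.4, 73.5])]
scene lid [(0.95, [205.2, 166.8, 92.0, 70.7])]
top printer [(0.96, [201.4, 148.1, 84.0, 98.4])]
top wide_cartridge [(0.96, [346.8, 232.8, 41.2, 38.0])]
top narrow_cartridge [(0.83, [115.8, 197.6, 26.2, 38.4])]
top tin [(0.97, [133.1, 141.2, 30.9, 27.1])]
top scanner [(0.83, [346.9, 135.9, 20.1, 70.0])]
top button_top [(0.59, [218.9, 215.0, 21.0, 16.5])]
top tab [(0.97, [208.9, 147.6, 73.9, 67.2])]
top lid [(0.81, [207.6, 150.5, 75.0, 66.4])]
[0.19826365 0.59272046 0.24572037] [-5.04957760e-01 -3.10071168e+00  6.26902745e-06] [-0.65033964  0.01834265  0.2714362 ] 0.9
```

View pics/t0.png

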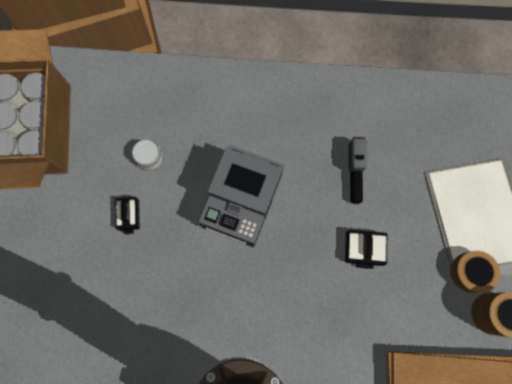

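View pics/s0.png

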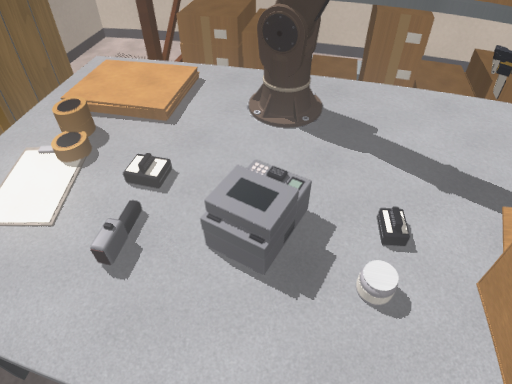

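The top view shows the printer at about (240,195), turned roughly 15–20°. The wide cartridge is at (367,248) on the right, the narrow one at (126,214), the tin at (146,154) and the scanner at (357,170). The nose of the wide cartridge points down in the image, towards the robot. Next I fit poses to the silhouettes.

```bash
cat > fit.py <<'E'
from h import *
from scipy.optimize import minimize
def box(x0,x1,y0,y1,z0,z1): return np.array([[x,y,z] for x in(x0,x1) for y in(y0,y1) for z in(z0,z1)])/1000
PR=[box(-125,90,-75,75,0,100),box(-52,90,-75,75,100,136)]
def cart(w): return [box(-42,42,-w/2,w/2,0,36),box(-52,-42,-21.5,21.5,2,18),box(-25,25,-8,8,36,60)]
def T(p,P,z=0):
    c,s=np.cos(p[2]),np.sin(p[2]);return P@np.array([[c,-s,0],[s,c,0],[0,0,1]]).T+[p[0],p[1],z]
def sil(im,p,parts,z=0,S=4):
    m=np.zeros((384*S,512*S),np.uint8)
    for P in parts:
        q=proj(im,T(p,P,z)).astype(np.float32)
        cv2.fillConvexPoly(m,np.round(((cv2.convexHull(q)+.5)*S-.5)*16).astype(np.int32),1,shift=4)
    return m>0
def fit(ims,masks,parts,p0,z=0):
    M=[cv2.resize(m.astype(np.float32),None,fx=4,fy=4,interpolation=cv2.INTER_LINEAR)>.5 for m in masks]
    def f(p): 
        r=0
        for im,m in zip(ims,M):
            s=sil(im,p,parts,z); r+=1-(s&m).sum()/(s|m).sum()
        return r
    b=None
    for d in (-.12,0,.12):
        p=np.array(p0)+[0,0,d]
        o=minimize(f,p,method='Nelder-Mead',options=dict(initial_simplex=np.array([p,p+[.015,0,0],p+[0,.015,0],p+[0,0,.1]]),xatol=2e-4,fatol=1e-4))
        if b is None or o.fun<b.fun:b=o
    return b.x,b.fun
def best(c,n): return outline_of(c,n)[0]['mask']
E
python3 - <<'E'
from fit import *
a=snap('scene');b=snap('top')
pm=[best(c,'printer')|best(c,'lid') for c in('scene','top')]
wm=[best(c,'wide_cartridge') for c in('scene','top')]
x=back(b,[240,200],.05)[0];y=back(b,[367,251],.02)[0]
for n,m,pt,p0 in(('printer',pm,PR,[x[0],x[1],-.35]),('cart',wm,cart(102),[y[0],y[1],0])):
    for k in ([0,1],[1],[0]):
        p,f=fit([[a,b][i] for i in k],[m[i] for i in k],pt,p0);print(n,k,p.round(4),round(f,3))
for n in('tin','scanner','narrow_cartridge'):
    r=outline_of('top',n)[0]['rect'];print(n,back(b,[[r[0],r[1]],[r[0]+r[2],r[1]+r[3]]],.04).round(3).tolist())
E
```

```text
printer [0, 1] [ 0.5435  0.0298 -0.2901] 0.107
printer [1] [ 0.541   0.0308 -0.2899] 0.065
printer [0] [ 0.5438  0.0292 -0.291 ] 0.041
cart [0, 1] [ 0.4218 -0.2968 -0.0023] 0.15
cart [1] [ 0.4218 -0.2967 -0.0053] 0.051
cart [0] [ 0.4224 -0.2974 -0.0423] 0.099
tin [[0.669, 0.341, 0.04], [0.589, 0.242, 0.04]]
scanner [[0.72, -0.242, 0.04], [0.528, -0.291, 0.04]]
narrow_cartridge [[0.51, 0.368, 0.04], [0.412, 0.282, 0.04]]
```

>>> move_arm(series=[[2, -4.4, 0, 0, 0, 1.8], [2, -4.4, 0, 0, 0, 0], [2, -4.4, 0, 0, 0, 0], [2, -4.4, 0, 0, 0, 0], [2, -4.4, 0, 0, 0, 0], [2, -4.4, 0, 0, 0, 0], [2, -4.4, 0, 0, 0, 0], [2, -4.4, 0, 0, 0, 0]], grip=0, force=20)

```text
clock: 2.25
position: [0.3588, 0.2389, 0.2461]
ee_rot: [0.456, 3.108, 0.001]
force: [1.2, 0.5, 0.5]
width: 0.35
```

>>> move_arm(series=[[2.1, -4.5, 0, 0, 0, 0], [2.1, -4.5, 0, 0, 0, 0], [2.1, -4.5, 0, 0, 0, 0], [2.2, -4.6, 0, 0, 0, 0], [0, 0, -4, 0, 0, 0], [0, 0, -3, 0, 0, 0], [0, 0, 0, 0, 0, 0], [0, 0, 0, 0, 0, 0]])

```text
clock: 3.05
position: [0.4428, 0.0607, 0.1762]
ee_rot: [-0.456, -3.108, 0.001]
force: [-0.3, 0.3, 0.8]
width: 0.005
```

>>> move_arm(series=[[0, 0, -2, 0, 0, 0], [0, 0, -1.5, 0, 0, 0], [0, 0, -0.7, 0, 0, 0], [0, 0, -0.3, 0, 0, 0], [0, 0, 0, 0, 0, 0]])

```text
clock: 3.55
position: [0.4434, 0.061, 0.1315]
ee_rot: [0.455, 3.107, 0.001]
force: [0.1, -0.2, -0.5]
width: 0.005
```

```bash
python3 - <<'E'
from h import *
a=snap('scene');b=snap('top')
cv2.imwrite('pics/a1.png',np.hstack([cv2.resize(a['color'][120:300,180:340],None,fx=2.5,fy=2.5),cv2.resize(b['color'][120:300,180:340],None,fx=2.5,fy=2.5)])[:,:,::-1])
E
```

```text
(no output)
```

View pics/a1.png

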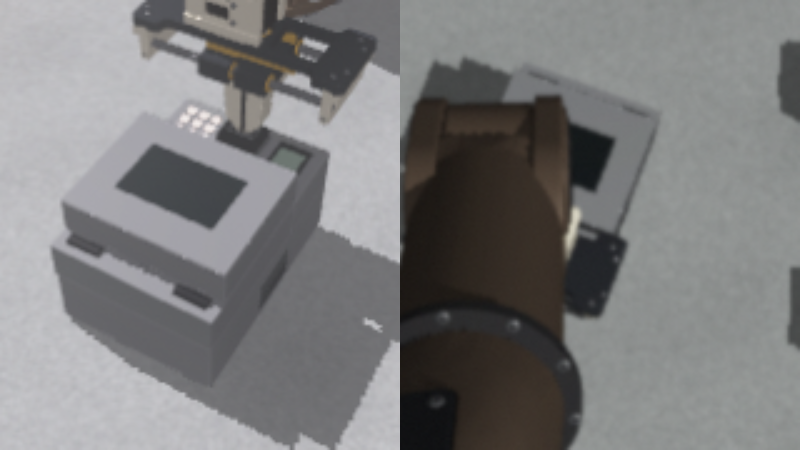

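The closed fingers stand on the button, at (240,135) in the left crop, aligned with the printer. Next is the press, in small steps.

>>> move_arm(series=[[0, 0, -0.2, 0, 0, 0], [0, 0, -0.2, 0, 0, 0], [0, 0, -0.15, 0, 0, 0], [0, 0, -0.15, 0, 0, 0]])

```text
clock: 4.05
position: [0.4435, 0.0608, 0.1239]
ee_rot: [0.456, 3.107, 0.001]
force: [0.9, 1.5, 4.5]
width: 0.006
```

>>> move_arm(series=[[-0.6, 0.2, 1, 0, 0, 0], [-2, 0.6, 2.5, 0, 0, 0], [-3, 0.9, 3, 0, 0, 0], [-3, 0.9, 3, 0, 0, 0], [0, 0, 2, 0, 0, 0], [0, 0, 2, 0, 0, 0], [0, 0, 0, 0, 0, 0], [0, 0, 0, 0, 0, 0]], grip=0.8)

```text
clock: 4.85
position: [0.3563, 0.0864, 0.2588]
ee_rot: [0.456, 3.108, 0.0]
force: [0.0, 0.7, -0.3]
width: 0.649
```

```bash
python3 - <<'E'
from h import *
a=snap('scene');b=snap('top')
cv2.imwrite('pics/a2.png',np.hstack([cv2.resize(a['color'][120:300,180:340],None,fx=2.5,fy=2.5),cv2.resize(b['color'][120:300,180:340],None,fx=2.5,fy=2.5)])[:,:,::-1])
E
```

```text
(no output)
```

View pics/a2.png

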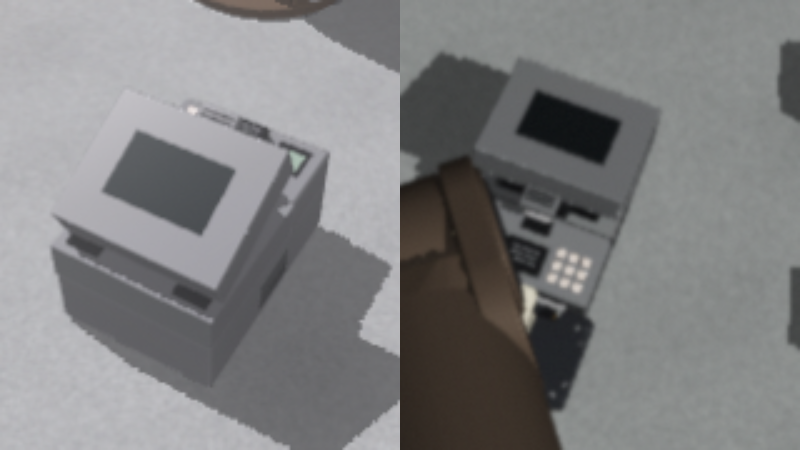

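>>> move_arm(series=[[1.5, -0.5, -0.8, -2.15, -7.2, 0], [1.5, -0.5, -0.8, -2.15, -7.2, 0], [1.5, -0.5, -0.8, -2.15, -7.2, 0], [1.5, -0.4, -0.9, -2.15, -7.2, 0], [1.5, -0.4, -0.9, -2.15, -7.2, 0], [1.4, -0.4, -0.9, -2.15, -7.1, 0], [0, 0, 0, 0, 0, 0], [0, 0, 0, 0, 0, 0]], grip=0.7)

```text
clock: 5.75
position: [0.4281, 0.0549, 0.2167]
ee_rot: [0.381, 2.49, -0.159]
force: [-0.4, -0.1, -0.5]
width: 0.702
```

```bash
cat >> fit.py <<'E'
PP=[.543,.030,-.29]
def pw(x,y,z): return T(PP,np.array([[x,y,z]])/1000)[0]
E
python3 - <<'E'
from fit import *
b=snap('top','t3.png');s=monitor.observe()
R=cv2.Rodrigues(s['ee_rot'])[0];print('pos',s['position'],'z',R[:,2],'y',R[:,1],'q',np.round(s['joints'],2))
Ri=T([0,0,-PP[2]],np.array([s['position']-np.array([PP[0],PP[1],0])]))[0];print('in printer',Ri.round(4),T([0,0,.29],R[:,2:].T).round(3))
for th in(.3,.4,.5):
  a=th+.045;print(th,proj(b,pw(70-133*np.cos(a),0,100+133*np.sin(a))).round(1))
E
```

```text
pos [0.42861568 0.05509489 0.21728047] z [ 0.55488302 -0.19934978 -0.80769084] y [ 0.3076564   0.95120944 -0.02341252] q [-0.72 -0.03  0.03  2.47  1.06  0.62 -0.29]
in printer [-0.1168 -0.0087  0.2173] [[ 0.589 -0.032 -0.808]]
0.3 [[234.9 203.1]]
0.4 [[235.5 200.1]]
0.5 [[236.3 196.6]]
```

>>> move_arm(series=[[1.6, 0, -0.6, 0, 0, 0], [1.6, -0.1, -0.6, 0, 0, -1.3], [0, 0, 0, 0, 0, 0]])

```text
clock: 6.1
position: [0.4626, 0.0544, 0.2059]
ee_rot: [0.414, 2.482, -0.165]
force: [-0.4, 0.1, -0.4]
width: 0.703
```

```bash
cat >> fit.py <<'E'
def st():
    s=monitor.observe();R=cv2.Rodrigues(s['ee_rot'])[0]
    print('t',s['clock'],'P',(1000*T([0,0,-PP[2]],np.array([s['position']-np.array([PP[0],PP[1],0])]))[0]).round(1),'z',T([0,0,.29],R[:,2:].T)[0].round(3),'y',T([0,0,.29],R[:,1:2].T)[0].round(3),'F',s['force'].round(1),'w',round(float(s['width']),3),'q',np.round(s['joints'],2))
E
python3 -c "
from fit import *
st()"
```

```text
t 6.1 P [-84.    0.4 205.9] z [ 0.59  -0.045 -0.806] y [ 0.047  0.999 -0.021] F [-0.4  0.1 -0.4] w 0.703 q [-0.69  0.06  0.07  2.43  1.13  0.58 -0.34]
```

>>> move_arm(series=[[0.6, -0.1, -0.9, 0, 0, 2.7], [0.7, -0.2, -1, 0, 0, 0], [0.7, -0.2, -1, 0, 0, 0], [0.5, -0.2, -0.8, 0, 0, 0], [0, 0, 0, 0, 0, 0]])

```text
clock: 6.6
position: [0.4859, 0.0466, 0.1684]
ee_rot: [0.353, 2.49, -0.147]
force: [-0.4, -0.2, -0.3]
width: 0.7
```

```bash
python3 -c "
from fit import *
st()"
```

```text
t 6.6 P [-59.4  -0.4 168.4] z [ 0.591 -0.018 -0.806] y [-0.001  1.    -0.023] F [-0.4 -0.2 -0.3] w 0.7 q [-0.65  0.16  0.12  2.46  1.42  0.45 -0.54]
```

Aligned, so I close on the tab gently.

>>> move_arm(series=[[0, 0, 0, 0, 0, 0], [0, 0, 0, 0, 0, 0], [0, 0, 0, 0, 0, 0], [0, 0, 0, 0, 0, 0], [0, 0, 0, 0, 0, 0]], grip=0.2, force=12)

```text
clock: 7.1
position: [0.486, 0.0477, 0.1689]
ee_rot: [0.352, 2.489, -0.144]
force: [-1.0, 1.5, 0.6]
width: 0.391
```

```bash
python3 - <<'E'
from fit import *
st()
a=snap('scene')
cv2.imwrite('pics/a4.png',cv2.resize(a['color'][120:270,180:340],None,fx=4,fy=4)[:,:,::-1])
# arc plan: TCP rigid with lid
s=monitor.observe();p=1000*T([0,0,-PP[2]],np.array([s['position']-np.array([PP[0],PP[1],0])]))[0]
v=np.array([70-p[0],p[2]-100]);prev=p
for th in np.arange(.4,1.751,.135):
    d=th-.4;q=np.array([70-(v[0]*np.cos(d)-v[1]*np.sin(d)),p[1],100+v[0]*np.sin(d)+v[1]*np.cos(d)])
    dw=T([0,0,PP[2]],np.array([q-prev]))[0]/10;print(round(th,3),q.round(1),'dw cm',dw.round(2));prev=q
E
```

```text
t 7.1 P [-59.6   0.7 168.9] z [ 0.592 -0.016 -0.806] y [-0.002  1.    -0.021] F [-1.   1.5  0.6] w 0.391 q [-0.65  0.16  0.12  2.46  1.42  0.45 -0.55]
0.4 [-59.7   0.7 168.8] dw cm [-0.  0.  0.]
0.535 [-49.3   0.7 185.6] dw cm [ 1.   -0.3   1.68]
0.67 [-36.7   0.7 200.9] dw cm [ 1.21 -0.36  1.53]
0.805 [-22.1   0.7 214.3] dw cm [ 1.39 -0.42  1.34]
0.94 [ -5.9   0.7 225.7] dw cm [ 1.55 -0.46  1.14]
1.075 [ 11.7   0.7 234.7] dw cm [ 1.69 -0.5   0.91]
1.21 [ 30.4   0.7 241.4] dw cm [ 1.79 -0.53  0.66]
1.345 [ 49.8   0.7 245.4] dw cm [ 1.86 -0.55  0.4 ]
1.48 [ 69.5   0.7 246.8] dw cm [ 1.89 -0.56  0.14]
1.615 [ 89.3   0.7 245.5] dw cm [ 1.89 -0.57 -0.13]
1.75 [108.7   0.7 241.6] dw cm [ 1.86 -0.56 -0.39]
```

View pics/a4.png

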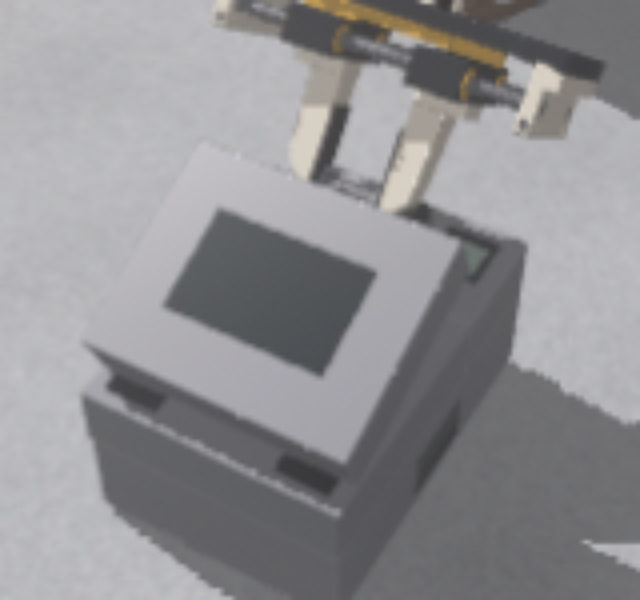

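The scene view shows both fingers gripping the tab at about (355,185), with the width reading at 36 mm. Now I follow the arc.

>>> move_arm(series=[[0.5, -0.15, 0.84, 1.11, 3.7, 0], [0.5, -0.15, 0.84, 1.11, 3.7, 0], [0.6, -0.18, 0.77, 1.11, 3.7, 0], [0.6, -0.18, 0.77, 1.11, 3.7, 0], [0.7, -0.21, 0.67, 1.11, 3.7, 0], [0.7, -0.21, 0.67, 1.11, 3.7, 0]])

```text
clock: 7.75
position: [0.5152, 0.0388, 0.2043]
ee_rot: [0.391, 2.803, -0.106]
force: [-4.7, 8.4, 6.3]
width: 0.391
```

```bash
python3 -c "
from fit import *
st()"
```

```text
t 7.75 P [-29.1   0.5 204.3] z [ 0.312 -0.026 -0.95 ] y [-0.008  1.    -0.03 ] F [-4.7  8.4  6.3] w 0.391 q [-0.36  0.17  0.05  2.12  0.33  0.62  0.73]
```

>>> move_arm(series=[[0, 0, 0, 0, 0, 0]])

```text
clock: 7.85
position: [0.5178, 0.0378, 0.2056]
ee_rot: [0.396, 2.8, -0.106]
force: [-9.2, 18.1, 14.1]
width: 0.393
```

```bash
cat >> fit.py <<'E'
def arc(rt,steps,r=146.8,a0=np.arctan2(68.9,129.6)):
    s=monitor.observe();p=1000*T([0,0,-PP[2]],np.array([s['position']-np.array([PP[0],PP[1],0])]))[0]
    a=np.arctan2(p[2]-100,70-p[0]);print('lid~',round(.4+a-a0,3),'r',np.hypot(p[2]-100,70-p[0]).round(1))
    for k in range(steps):
        a+=rt;q=np.array([70-r*np.cos(a),0.5,100+r*np.sin(a)])
        print((T([0,0,PP[2]],np.array([q-p]))[0]/10).round(2));p=q
    print('end lid',.4+a-a0)
E
python3 -c "
from fit import *
st();arc(.0675,8)"
```

```text
t 7.85 P [-26.4   0.3 205.6] z [ 0.314 -0.027 -0.949] y [-0.004  1.    -0.029] F [-9.2 18.1 14.1] w 0.393 q [-0.36  0.17  0.05  2.12  0.33  0.62  0.73]
lid~ 0.742 r 143.0
[ 0.48 -0.12  0.92]
[ 0.76 -0.23  0.59]
[ 0.8  -0.24  0.54]
[ 0.83 -0.25  0.48]
[ 0.86 -0.26  0.42]
[ 0.89 -0.26  0.36]
[ 0.91 -0.27  0.29]
[ 0.92 -0.28  0.23]
end lid 1.2824047514091754
```

>>> move_arm(series=[[-0.14, 0.36, 0.26, 0, 0, 0], [0, 0, 0, 0, 0, 0]])

```text
clock: 8.05
position: [0.5148, 0.039, 0.2062]
ee_rot: [0.397, 2.799, -0.113]
force: [4.9, 6.8, -4.2]
width: 0.387
```

```bash
python3 -c "
from fit import *
st();arc(.0675,8)"
```

```text
t 8.05 P [-29.6   0.5 206.2] z [ 0.315 -0.031 -0.949] y [-0.003  0.999 -0.034] F [ 4.9  6.8 -4.2] w 0.387 q [-0.37  0.17  0.05  2.12  0.34  0.63  0.72]
lid~ 0.729 r 145.6
[ 0.63 -0.19  0.74]
[ 0.75 -0.23  0.6 ]
[ 0.79 -0.24  0.55]
[ 0.83 -0.25  0.49]
[ 0.85 -0.26  0.43]
[ 0.88 -0.26  0.37]
[ 0.9  -0.27  0.31]
[ 0.92 -0.27  0.24]
end lid 1.2686864066264572
```

>>> move_arm(series=[[0.6, -0.09, 0.68, 1.11, 3.7, 0], [0.75, -0.23, 0.6, 1.11, 3.7, 0], [0.79, -0.24, 0.55, 1.11, 3.7, 0], [0.83, -0.25, 0.49, 1.11, 3.7, 0], [0, 0, 0, 0, 0, 0]])

```text
clock: 8.55
position: [0.5449, 0.0299, 0.2298]
ee_rot: [0.431, 3.069, -0.06]
force: [-5.4, 6.0, 10.0]
width: 0.392
```

```bash
python3 -c "
from fit import *
st();arc(.0675,8,r=146.3)"
```

```text
t 8.55 P [  1.9   0.5 229.8] z [ 0.047 -0.032 -0.998] y [-0.01   0.999 -0.032] F [-5.4  6.  10. ] w 0.392 q [-0.21  0.3   0.03  1.82  0.05  0.99  1.08]
lid~ 0.999 r 146.6
[ 0.87 -0.26  0.4 ]
[ 0.88 -0.26  0.37]
[ 0.9  -0.27  0.31]
[ 0.92 -0.27  0.24]
[ 0.93 -0.28  0.18]
[ 0.94 -0.28  0.11]
[ 0.95 -0.28  0.04]
[ 0.95 -0.28 -0.02]
end lid 1.5388994905062408
```

>>> move_arm(series=[[0.84, -0.2, 0.53, 1.11, 3.7, 0], [0.88, -0.26, 0.37, 1.11, 3.7, 0], [0.9, -0.27, 0.31, 1.11, 3.7, 0], [0.92, -0.27, 0.24, 1.11, 3.7, 0], [0.93, -0.28, 0.18, 1.11, 3.7, 0], [0, 0, 0, 0, 0, 0]])

```text
clock: 9.15
position: [0.589, 0.0166, 0.2447]
ee_rot: [-0.387, -2.822, -0.017]
force: [-0.2, 4.1, 6.8]
width: 0.395
```

```bash
python3 -c "
from fit import *
st();arc(.06,8,r=147)"
```

```text
t 9.15 P [ 47.9   0.3 244.7] z [-0.288 -0.033 -0.957] y [-0.021  0.999 -0.028] F [-0.2  4.1  6.8] w 0.395 q [-0.1   0.55  0.04  1.42 -0.09  1.46  1.26]
lid~ 1.331 r 146.4
[ 0.84 -0.23  0.17]
[ 0.84 -0.25  0.05]
[ 0.85 -0.25  0.  ]
[ 0.84 -0.25 -0.05]
[ 0.84 -0.25 -0.1 ]
[ 0.83 -0.25 -0.16]
[ 0.82 -0.25 -0.21]
[ 0.81 -0.24 -0.26]
end lid 1.8105352665572858
```

>>> move_arm(series=[[0.64, -0.16, 0.2, 0.7, 2.3, 0], [0.63, -0.19, 0.05, 0.7, 2.3, 0], [0.63, -0.19, 0.02, 0.7, 2.3, 0], [0.63, -0.19, -0.02, 0.7, 2.3, 0], [0.63, -0.19, -0.05, 0.7, 2.3, 0], [0.63, -0.19, -0.08, 0.7, 2.3, 0], [0, 0, 0, 0, 0, 0]])

```text
clock: 9.85
position: [0.626, 0.0053, 0.2453]
ee_rot: [-0.347, -2.576, -0.068]
force: [1.1, 2.3, 1.3]
width: 0.393
```

```bash
python3 -c "
from fit import *
st();arc(.04,6,r=147)"
```

```text
t 9.85 P [8.660e+01 1.000e-01 2.453e+02] z [-0.517 -0.032 -0.855] y [-0.028  0.999 -0.021] F [1.1 2.3 1.3] w 0.393 q [-0.04  0.78  0.04  1.08 -0.15  1.81  1.3 ]
lid~ 1.596 r 146.3
[ 0.58 -0.13 -0.01]
[ 0.55 -0.17 -0.1 ]
[ 0.55 -0.16 -0.12]
[ 0.55 -0.16 -0.15]
[ 0.54 -0.16 -0.17]
[ 0.53 -0.16 -0.19]
end lid 1.8355832462466979
```

>>> move_arm(series=[[0.5, -0.13, -0.03, 0.4, 1.4, 0], [0.5, -0.15, -0.08, 0.4, 1.4, 0], [0.5, -0.15, -0.11, 0.4, 1.4, 0], [0.4, -0.12, -0.1, 0.4, 1.2, 0], [0, 0, 0, 0, 0, 0]])

```text
clock: 10.35
position: [0.6446, -0.0004, 0.242]
ee_rot: [-0.332, -2.48, -0.084]
force: [1.1, 1.8, 0.4]
width: 0.391
```

```bash
python3 -c "
from fit import *
st();arc(.03,3,r=146.5)
a=snap('scene')
cv2.imwrite('pics/a5.png',cv2.resize(a['color'][80:280,160:360],None,fx=3,fy=3)[:,:,::-1])"
```

```text
t 10.35 P [106.1  -0.  242. ] z [-0.597 -0.033 -0.801] y [-0.03   0.999 -0.019] F [1.1 1.8 0.4] w 0.391 q [-0.02  0.89  0.04  0.92 -0.18  1.96  1.31]
lid~ 1.731 r 146.6
[ 0.42 -0.07 -0.12]
[ 0.4  -0.12 -0.13]
[ 0.4  -0.12 -0.14]
end lid 1.8209257728344923
```

View pics/a5.png

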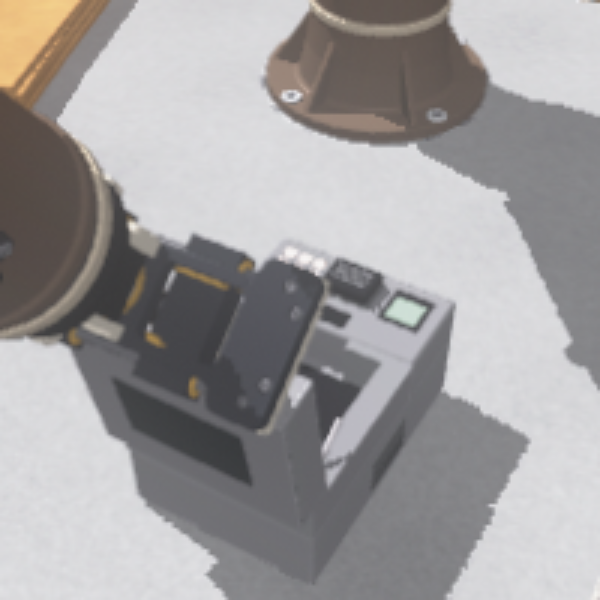

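The lid stands upright, leaning back, with the gripper on its tab and the bay showing at (340,400). I push on a little to feel the stop.

>>> move_arm(series=[[0.2, -0.05, -0.06, 0, 0, 0], [0.2, -0.05, -0.06, 0, 0, 0], [0, 0, 0, 0, 0, 0]])

```text
clock: 10.7
position: [0.6467, -0.0009, 0.2416]
ee_rot: [-0.33, -2.477, -0.084]
force: [-8.4, 3.2, 0.2]
width: 0.388
```

```bash
python3 -c "
from fit import *
st();arc(.03,1,r=146.5)"
```

```text
t 10.7 P [108.2   0.  241.6] z [-0.6   -0.034 -0.799] y [-0.031  0.999 -0.019] F [-8.4  3.2  0.2] w 0.388 q [-0.02  0.9   0.04  0.91 -0.17  1.97  1.31]
lid~ 1.746 r 146.7
[ 0.41 -0.07 -0.14]
end lid 1.775692199585123
```

>>> move_arm(series=[[-0.1, 0, 0, 0, 0, 0], [0, 0, 0, 0, 0, 0], [0, 0, 0, 0, 0, 0], [0, 0, 0, 0, 0, 0]], grip=0.7)

```text
clock: 11.1
position: [0.6474, -0.002, 0.2417]
ee_rot: [-0.333, -2.482, -0.083]
force: [-0.1, -0.5, -0.2]
width: 0.674
```

>>> move_arm(series=[[0.6, -0.2, 0.9, 0, 0, 0], [0.9, -0.3, 1.3, 0, 0, 0], [0.9, -0.3, 1.4, 0, 0, 0], [0.5, -0.2, 3, -1.5, -5, 0], [0, 0, 3, -2, -6.5, 0], [0, 0, 3, -2, -6.5, 0], [0, 0, 2, -2, -6.5, 0], [0, 0, 0, 0, 0, 0]])

```text
clock: 11.9
position: [0.6611, -0.0085, 0.3833]
ee_rot: [-0.407, -2.955, 0.002]
force: [0.1, 0.4, 1.2]
width: 0.699
```

```bash
python3 -c "
from fit import *
st()
a=snap('scene');b=snap('top','t6.png')
cv2.imwrite('pics/a6.png',np.hstack([cv2.resize(a['color'][120:320,140:340],None,fx=2,fy=2),cv2.resize(b['color'][120:320,200:400],None,fx=2,fy=2)])[:,:,::-1])"
```

```text
t 11.9 P [124.2  -3.2 383.3] z [-0.156 -0.025 -0.987] y [-0.018  1.    -0.023] F [0.1 0.4 1.2] w 0.699 q [-0.04  0.54 -0.03  1.07 -0.01  1.68  1.23]
```

View pics/a6.png

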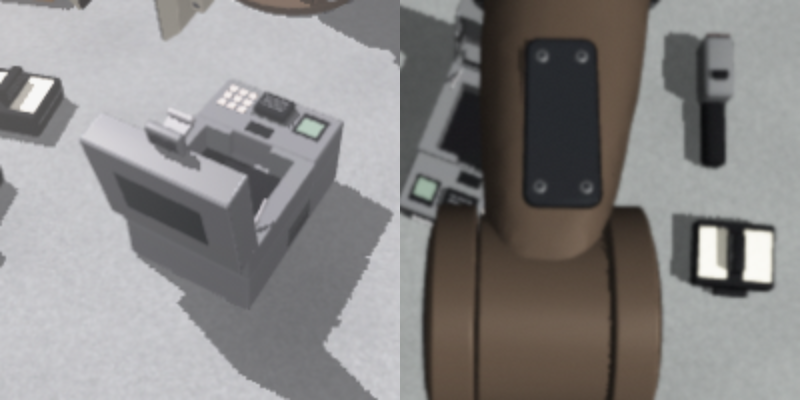

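>>> move_arm(series=[[-3, -3.6, 0, -1.3, -4.3, 0], [-3, -3.6, 0, -1.3, -4.3, 0], [-3, -3.6, 0, 0, 0, 5.5], [-3, -3.6, -2, 0, 0, 5.5], [-3, -3.6, -3, 0, 0, 5.6], [-3, -3.6, -4, 0, 0, 0], [-3, -3.6, -4, 0, 0, 0], [-2.9, -3.6, -4, 0, 0, 0]])

```text
clock: 12.8
position: [0.4406, -0.2744, 0.2288]
ee_rot: [0.017, -3.124, 0.044]
force: [-0.3, -0.3, -0.2]
width: 0.698
```

```bash
cat >> fit.py <<'E'
from scipy.spatial.transform import Rotation as RR
def to(p,psi):
    s=monitor.observe();y=np.array([-np.sin(psi),np.cos(psi),0]);z=np.array([0,0,-1.])
    Rt=np.c_[np.cross(y,z),y,z];R=cv2.Rodrigues(s['ee_rot'])[0]
    c=[RR.from_matrix(Q@R.T).as_rotvec(degrees=True) for Q in(Rt,Rt@np.diag([-1,-1,1]))]
    print('t',s['clock'],'move cm',((np.array(p)-s['position'])*100).round(2),'turn',min(c,key=np.linalg.norm).round(2),'F',s['force'].round(1),'w',round(float(s['width']),3),'q',np.round(s['joints'],2))
E
python3 - <<'E'
from fit import *
a=snap('scene','s7.png');b=snap('top','t7.png')
ms=[outline_of(c,'wide_cartridge') for c in('scene','top')]
print([[(round(o['p'],2),o['rect']) for o in m][:2] for m in ms])
if ms[0]: print('scene fit',fit([a],[ms[0][0]['mask']],cart(102),[.4218,-.2968,0]))
to([.422,-.297,.15],0)
# printer landmarks
for x in(-50,0,50,90): print(x,proj(b,[pw(x,-55,100),pw(x,55,100)]).round(1).tolist())
cv2.imwrite('pics/a7.png',np.vstack([cv2.resize(b['color'][130:260,190:300],None,fx=5,fy=5,interpolation=cv2.INTER_CUBIC)])[:600,:,::-1])
E
```

```text
[[(0.57, [125.3, 151.6, 46.2, 37.4])], [(0.72, [345.5, 242.3, 39.1, 29.5]), (0.64, [227.0, 115.6, 67.0, 56.4])]]
scene fit (array([ 0.42328969, -0.29612635, -0.04324499]), np.float64(0.08222986664153431))
t 13.0 move cm [-1.91 -2.32 -7.94] turn [ 1.57 -1.06 -0.5 ] F [ 0.6 -1.5  0.4] w 0.697 q [0.42 0.28 0.01 1.85 0.03 1.02 1.99]
-50 [[257.0, 212.6], [215.7, 197.3]]
0 [[264.0, 194.2], [223.0, 179.2]]
50 [[270.9, 176.1], [230.2, 161.3]]
90 [[276.3, 161.8], [235.8, 147.2]]
```

View pics/a7.png

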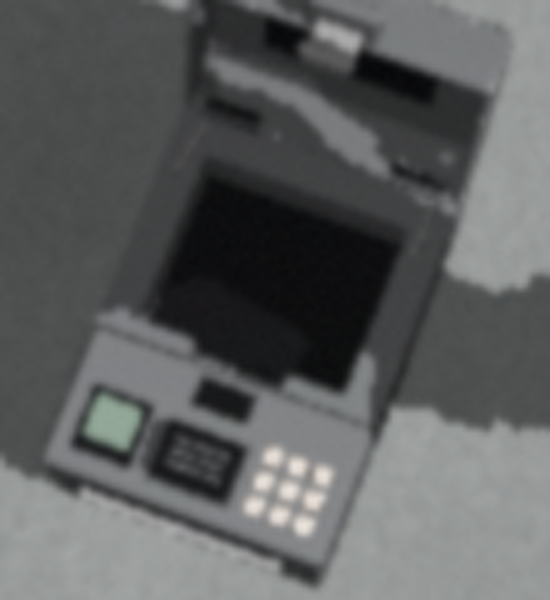

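The top crop shows the empty bay. Its rim corners are at about (205,160), (405,235), (345,390) and (150,315), the throat is at (245,365), and the lid is held back. Next I measure the bay in a rectified view.

```bash
python3 - <<'E'
from fit import *
b=snap('top')
xs=np.arange(-135,80,1.);ys=np.arange(-85,86,1.)
X,Y=np.meshgrid(xs,ys,indexing='ij')
P=T(PP,np.c_[X.ravel(),Y.ravel(),np.full(X.size,100.)]/1000)
uv=proj(b,P).reshape(*X.shape,2).astype(np.float32)
g=cv2.remap(cv2.cvtColor(b['color'],cv2.COLOR_RGB2GRAY),uv[...,0],uv[...,1],cv2.INTER_CUBIC)
r=cv2.resize(g[::-1,::-1],None,fx=3.5,fy=2.8)  # up=+x, left=+y
r=cv2.resize(g[::-1,::-1],None,fx=2.7,fy=2.7)
r=cv2.cvtColor(cv2.convertScaleAbs(r,alpha=1.5),cv2.COLOR_GRAY2BGR)
for x in range(-120,80,20): cv2.putText(r,str(x),(0,int((79-x)*2.7)),0,.35,(0,255,255));cv2.line(r,(30,int((79-x)*2.7)),(36,int((79-x)*2.7)),(0,255,255))
cv2.imwrite('pics/a8.png',r)
def edges(v,ax): 
    d=np.diff(cv2.GaussianBlur(v.reshape(-1,1).astype(np.float32),(1,5),1.5).ravel());i=[k for k in range(1,len(d)-1) if abs(d[k])>2.5 and abs(d[k])>=abs(d[k-1]) and abs(d[k])>abs(d[k+1])]
    return [(float(ax[k])+.5,round(float(d[k]),1)) for k in i]
for y0 in(-45,-35,35,45): print('y',y0,edges(g[:,(ys>=y0-4)&(ys<=y0+4)].mean(1),xs))
for x0 in(-115,-30,0,20,40): print('x',x0,edges(g[(xs>=x0-4)&(xs<=x0+4)].mean(0),ys))
E
```

```text
y -45 [(-128.5, -18.9), (-122.5, 12.8), (-111.5, 14.7), (-103.5, -11.5), (-97.5, 12.2), (-90.5, -11.1), (-84.5, 11.7), (-76.5, -14.4), (-52.5, -4.8), (-47.5, 4.4), (-39.5, -17.4), (42.5, 4.3), (51.5, 3.9), (68.5, -2.6), (76.5, -5.0)]
y -35 [(-128.5, -18.9), (-122.5, 12.7), (-111.5, 12.3), (-102.5, -9.5), (-97.5, 9.5), (-89.5, -10.9), (-84.5, 11.0), (-76.5, -11.6), (-52.5, -5.2), (-47.5, 4.8), (-39.5, -17.3), (42.5, 4.0), (51.5, 4.1), (74.5, 4.0)]
y 35 [(-128.5, -18.7), (-122.5, 12.5), (-111.5, -14.0), (-103.5, 10.7), (-82.5, -7.0), (-76.5, 11.8), (-52.5, -5.6), (-46.5, 5.3), (-38.5, -16.4), (42.5, 4.2), (52.5, 3.8), (70.5, -2.9)]
y 45 [(-127.5, -17.5), (-122.5, 12.1), (-110.5, -16.5), (-103.5, 20.9), (-81.5, -16.1), (-76.5, 10.7), (-51.5, -5.3), (-46.5, 4.8), (-38.5, -15.3), (43.5, 3.7), (52.5, 4.0), (70.5, -4.0), (76.5, -4.9)]
x -115 [(-78.5, -9.6), (-73.5, 6.0), (-62.5, 3.1), (-55.5, -3.4), (-42.5, -2.6), (-20.5, -2.9), (23.5, 3.4), (32.5, -2.5), (72.5, -9.6)]
x -30 [(-79.5, -16.0), (-73.5, 2.9), (-53.5, -10.9), (48.5, 8.7), (56.5, 2.6)]
x 0 [(-79.5, -5.2), (-73.5, 3.1), (-54.5, -8.6), (53.5, 5.4)]
x 20 [(-79.5, -5.7), (-73.5, 2.9), (-54.5, -8.2), (53.5, 5.4)]
x 40 [(-78.5, -8.0), (-55.5, -7.3), (53.5, 5.5)]
```

View pics/a8.png

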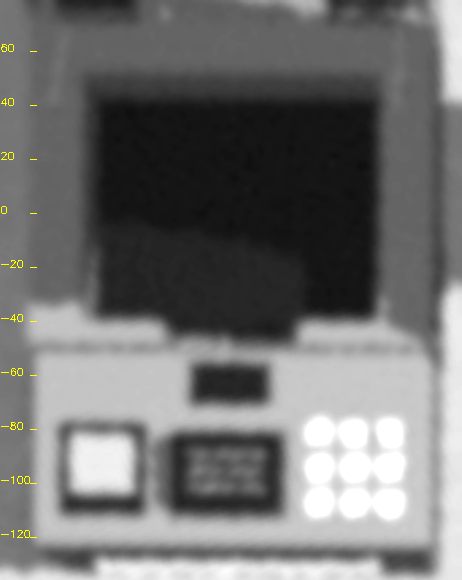

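Bay centre comes out at printer (6.5, −0.2) mm, and the true yaw is about −0.302. Now I go to the cartridge.

>>> move_arm(series=[[-1, -1.2, -2, 1.57, -1.06, -1.6], [-0.9, -1.1, -3, 0, 0, 0], [0, 0, -3, 0, 0, 0], [0, 0, -2, 0, 0, 0], [0, 0, 0, 0, 0, 0]], grip=0.45)

```text
clock: 13.55
position: [0.4235, -0.2945, 0.1294]
ee_rot: [0.023, 3.141, 0.0]
force: [0.1, 0.3, -0.2]
width: 0.448
```

```bash
python3 - <<'E'
from fit import *
to([.422,-.297,.058],-.02)
a=snap('scene')
print(proj(a,[[.422,-.297,.036]]))
cv2.imwrite('pics/a9.png',cv2.resize(a['color'][110:210,90:220],None,fx=5,fy=5)[:,:,::-1])
E
```

```text
t 13.55 move cm [-0.15 -0.25 -7.14] turn [-0.01  0.05 -0.32] F [ 0.1  0.3 -0.2] w 0.448 q [ 0.49  0.39  0.02  1.98 -0.01  0.77  2.07]
[[146.01902784 164.80594044]]
```

View pics/a9.png

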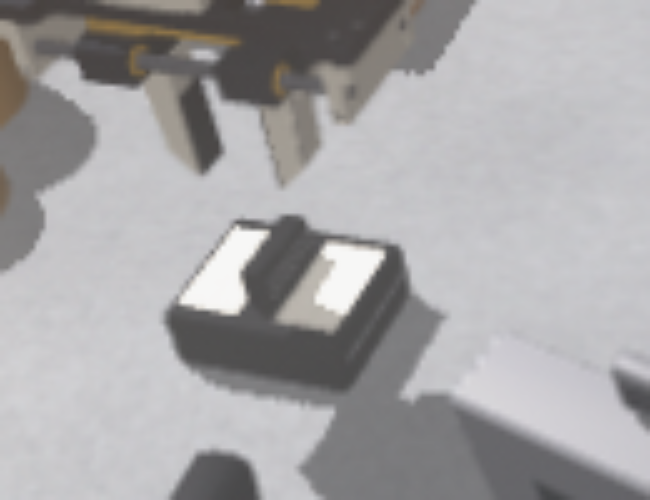

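The open fingers straddle the rib, which runs from about (255,300) to (290,225). I descend and grip.

>>> move_arm(series=[[-0.15, -0.25, -2, 0, 0, 0], [0, 0, -2, 0, 0, 0], [0, 0, -2, 0, 0, 0], [0, 0, -0.8, 0, 0, 0], [0, 0, -0.3, 0, 0, 0], [0, 0, 0, 0, 0, 0]])

```text
clock: 14.2
position: [0.423, -0.2987, 0.0612]
ee_rot: [0.024, 3.136, -0.005]
force: [-0.4, -0.2, -0.6]
width: 0.45
```

>>> move_arm(series=[[0, 0, 0, 0, 0, 0], [0, 0, 0, 0, 0, 0], [0, 0, 0, 0, 0, 0], [0, 0, 0, 0, 0, 0]], grip=0.05, force=25)

```text
clock: 14.6
position: [0.4224, -0.2985, 0.0609]
ee_rot: [0.025, 3.136, -0.004]
force: [-0.3, 2.1, 4.7]
width: 0.168
```

```bash
python3 - <<'E'
from fit import *
to([.422,-.297,.058],-.02)
E
```

```text
t 14.6 move cm [-0.04  0.15 -0.29] turn [ 0.15  0.29 -0.23] F [-0.3  2.1  4.7] w 0.168 q [ 0.5   0.5   0.01  2.03 -0.01  0.61  2.08]
```

>>> move_arm(series=[[0, 0, 1, 0, 0, 0], [0, 0, 3, 0, 0, 0], [0, 0, 4, 0, 0, 0], [0, 0, 4, 0, 0, 0], [0, 0, 4, 0, 0, 0], [0.4, 1, 0, 0, 0, 0], [0.8, 2, 0, 0, 0, -2], [1, 2.6, 0, 0, 0, -3]])

```text
clock: 15.4
position: [0.4435, -0.2427, 0.2205]
ee_rot: [0.168, 3.133, -0.005]
force: [0.8, -0.0, -3.1]
width: 0.17
```

>>> move_arm(series=[[1.5, 4, 0, 0, 0, -3], [1.5, 4, 0, 0, 0, -3], [1.5, 4, 0, 0, 0, -3], [1.5, 4, 0, 0, 0, -2], [1.5, 4, 0, 0, 0, 0], [1.3, 3, 0, 0, 0, 0], [0.8, 2, 0, 0, 0, 0], [0, 0, 0, 0, 0, 0]])

```text
clock: 16.2
position: [0.5404, 0.0118, 0.2199]
ee_rot: [0.453, 3.105, -0.002]
force: [-1.1, -0.2, -2.7]
width: 0.172
```

```bash
python3 - <<'E'
from fit import *
c=pw(6.5,-.2,0);print(c)
to([c[0],c[1],.125],-.302)
E
```

```text
[0.54917139 0.02794966 0.        ]
t 16.2 move cm [ 0.88  1.62 -9.49] turn [ 0.11  0.17 -0.7 ] F [-1.1 -0.2 -2.7] w 0.172 q [-0.06  0.32 -0.08  1.81  0.03  1.    1.13]
```

>>> move_arm(series=[[0.5, 0.8, 0, 0, 0, -0.7], [0.38, 0.82, -1, 0, 0, 0], [0, 0, -2, 0, 0, 0], [0, 0, -1.2, 0, 0, 0], [0, 0, 0, 0, 0, 0]])

```text
clock: 16.7
position: [0.5474, 0.0229, 0.1762]
ee_rot: [0.482, 3.104, -0.007]
force: [-1.6, -0.2, -2.1]
width: 0.169
```

```bash
python3 - <<'E'
from fit import *
c=pw(6.5,-.2,0)
to([c[0],c[1],.125],-.302)
a=snap('scene');b=snap('top')
s=monitor.observe();p=s['position']
# predicted model overlay of cart bottom edges in scene & bay rim
A=a['color'].copy();S=5
def crop(im,x,y,w,h): return cv2.resize(im['color'][y:y+h,x:x+w],None,fx=S,fy=S)
ca=crop(a,200,130,90,110)
def draw(im,img,P,ox,oy,col):
    q=((proj(im,P)-[ox,oy]+.5)*S).astype(int).reshape(-1,1,2);cv2.polylines(img,[q],True,col,1)
cp=[p[0],p[1],-.302]
draw(a,ca,T(cp,np.array([[-.042,-.051,0],[.042,-.051,0],[.042,.051,0],[-.042,.051,0]]),p[2]-.0609+.036),200,130,(0,255,0))
draw(a,ca,np.array([pw(x,y,100) for x,y in((-39.5,-55),(52.5,-55),(52.5,55),(-39.5,55))]),200,130,(255,0,0))
cb=crop(b,205,140,70,110)
draw(b,cb,T(cp,np.array([[-.042,-.051,0],[.042,-.051,0],[.042,.051,0],[-.042,.051,0]]),p[2]-.0609+.036),205,140,(0,255,0))
draw(b,cb,np.array([pw(x,y,100) for x,y in((-39.5,-55),(52.5,-55),(52.5,55),(-39.5,55))]),205,140,(255,0,0))
cv2.imwrite('pics/a10.png',np.hstack([ca,cb])[:,:,::-1])
E
```

```text
t 16.7 move cm [ 0.17  0.5  -5.12] turn [ 0.26 -0.04  0.37] F [-1.6 -0.2 -2.1] w 0.169 q [-0.08  0.38 -0.08  1.84  0.04  0.92  1.08]
```

View pics/a10.png

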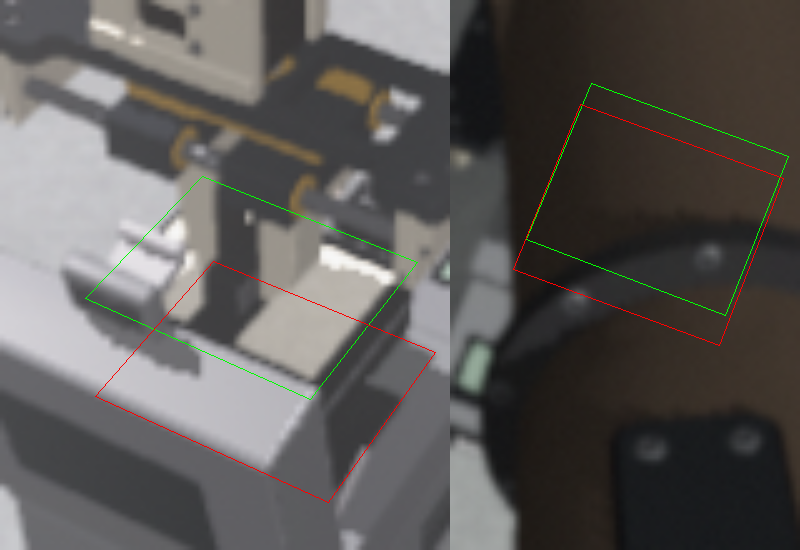

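The model outline (green) agrees with the visible cartridge edge to about 2 mm. I correct sideways before going below the rim.

>>> move_arm(series=[[0.17, 0.5, -0.4, 0.2, 0, 0.4], [0, 0, -0.3, 0, 0, 0], [0, 0, 0, 0, 0, 0]])

```text
clock: 17.1
position: [0.5507, 0.0288, 0.1714]
ee_rot: [0.469, 3.103, 0.001]
force: [-1.0, -0.9, -2.3]
width: 0.175
```

```bash
python3 - <<'E'
from fit import *
c=pw(6.5,-.2,0)
to([c[0],c[1],.125],-.302)
E
```

```text
t 17.1 move cm [-0.15 -0.08 -4.64] turn [ 0.01  0.2  -0.09] F [-1.  -0.9 -2.3] w 0.175 q [-0.09  0.39 -0.08  1.84  0.04  0.9   1.08]
```

>>> move_arm(series=[[-0.15, -0.08, -0.6, 0, 0, 0], [0, 0, -0.6, 0, 0, 0], [0, 0, -0.6, 0, 0, 0], [0, 0, -0.4, 0, 0, 0], [0, 0, 0, 0, 0, 0]])

```text
clock: 17.6
position: [0.5487, 0.0277, 0.1486]
ee_rot: [0.47, 3.104, -0.0]
force: [-0.2, -0.0, -2.2]
width: 0.174
```

```bash
python3 - <<'E'
from fit import *
c=pw(6.5,-.2,0)
to([c[0],c[1],.125],-.302)
E
```

```text
t 17.6 move cm [ 0.05  0.03 -2.36] turn [ 0.02  0.13 -0.08] F [-0.2 -0.  -2.2] w 0.174 q [-0.09  0.42 -0.08  1.87  0.05  0.85  1.08]
```

>>> move_arm(series=[[0, 0, -0.6, 0, 0, 0], [0, 0, -0.6, 0, 0, 0], [0, 0, -0.5, 0, 0, 0], [0, 0, -0.3, 0, 0, 0], [0, 0, 0, 0, 0, 0]])

```text
clock: 18.1
position: [0.5488, 0.0277, 0.1289]
ee_rot: [0.47, 3.104, -0.0]
force: [0.0, -0.3, -2.4]
width: 0.172
```

>>> move_arm(series=[[0, 0, -0.15, 0, 0, 0], [0, 0, -0.15, 0, 0, 0], [0, 0, 0, 0, 0, 0]])

```text
clock: 18.4
position: [0.5491, 0.0278, 0.1264]
ee_rot: [0.47, 3.103, 0.0]
force: [0.5, 0.6, -2.3]
width: 0.174
```

>>> move_arm(series=[[0, 0, -0.1, 0, 0, 0], [0, 0, -0.1, 0, 0, 0], [0, 0, 0, 0, 0, 0]])

```text
clock: 18.7
position: [0.5492, 0.0278, 0.1248]
ee_rot: [0.47, 3.102, 0.001]
force: [-0.8, 0.9, 3.7]
width: 0.171
```

It is on the floor: the force went from −2.3 to +3.7 N at the expected height. Release and rise.

>>> move_arm(series=[[0, 0, 0, 0, 0, 0], [0, 0, 0, 0, 0, 0], [0, 0, 0, 0, 0, 0], [0, 0, 0, 0, 0, 0]], grip=0.45)

```text
clock: 19.1
position: [0.5492, 0.0278, 0.1245]
ee_rot: [0.47, 3.103, 0.0]
force: [-0.4, 0.0, 0.3]
width: 0.433
```

>>> move_arm(series=[[0, 0, 1, 0, 0, 0], [0, 0, 2, 0, 0, 0], [0, 0, 3, 0, 0, 0], [0, 0, 4, 0, 0, 0], [-1, -2, 4, 0, 0, 0], [-2, -4, 2, 0, 0, 0], [-2, -4, 0, 0, 0, 0], [-2, -4, 0, 0, 0, 0]])

```text
clock: 19.9
position: [0.4787, -0.1135, 0.2862]
ee_rot: [0.468, 3.1, 0.001]
force: [-0.0, 0.3, 0.0]
width: 0.448
```

>>> move_arm(series=[[-2, -4.4, 0, 0, 0, 0], [-2, -4.4, 0, 0, 0, 0], [0, -4, 0, 0, 0, 0], [0, 0, 0, 0, 0, 0]])

```text
clock: 20.3
position: [0.4375, -0.2461, 0.2855]
ee_rot: [0.482, 3.099, -0.004]
force: [0.3, -0.4, 0.1]
width: 0.452
```

```bash
python3 - <<'E'
from fit import *
st()
a=snap('scene');b=snap('top','t11.png')
cv2.imwrite('pics/a11.png',np.hstack([cv2.resize(a['color'][140:280,190:330],None,fx=2.8,fy=2.8),cv2.resize(b['color'][130:270,180:320],None,fx=2.8,fy=2.8)])[:,:,::-1])
E
```

```text
t 20.3 P [ -22.1 -294.7  285.5] z [ 0.005 -0.002 -1.   ] y [ 0.019  1.    -0.002] F [ 0.3 -0.4  0.1] w 0.452 q [ 0.33  0.2   0.09  1.82 -0.02  1.12  1.69]
```

View pics/a11.png

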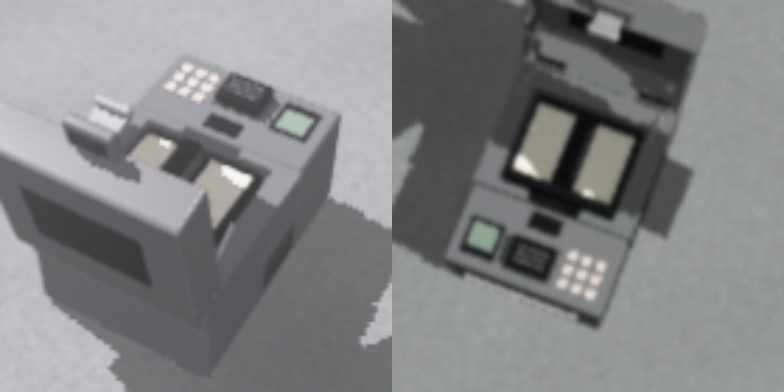

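The cartridge lies flat in the bay, nose to the front, with the rib at (570,155) in the right crop. The lid is still on its stop. I go back to the tab to lower the lid under control.

>>> move_arm(series=[[2, 2, 4, 0, 0, 0], [3, 3.2, 4, 0, 0, 0], [3, 3.2, 2, 0, 0, 0], [3, 3.2, 0, 0, 0, 0], [3, 3.2, 0, 0, 0, 0], [3, 3.2, 0, 1, 3, 0], [3, 3.2, 0, 1, 3, 0], [2.4, 2.6, 0, 1, 3, 0]], grip=0.7)

```text
clock: 21.2
position: [0.6591, -0.0024, 0.3786]
ee_rot: [-0.439, -2.947, -0.045]
force: [1.6, -1.1, 0.9]
width: 0.697
```

```bash
cat >> fit.py <<'E'
def toP(Pm,beta,psi=-.29):
    s=monitor.observe();p=pw(*Pm)
    Q=lambda v:T([0,0,psi],np.array([v],float))[0]
    z=Q([np.sin(beta),0,-np.cos(beta)]);y=Q([0,1,0]);Rt=np.c_[np.cross(y,z),y,z];R=cv2.Rodrigues(s['ee_rot'])[0]
    c=[RR.from_matrix(M@R.T).as_rotvec(degrees=True) for M in(Rt,Rt@np.diag([-1,-1,1]))]
    print('move cm',((p-s['position'])*100).round(2),'turn',min(c,key=np.linalg.norm).round(2))
E
python3 - <<'E'
from fit import *
st();toP([108.2+36,0,241.6+48],-.643)
E
```

```text
t 21.2 P [120.5   2.2 378.6] z [-0.164  0.007 -0.986] y [0.006 1.    0.006] F [ 1.6 -1.1  0.9] w 0.697 q [-0.03  0.54 -0.02  1.09 -0.05  1.66  1.22]
move cm [ 2.21 -0.89 -8.9 ] turn [ 7.6  26.35  0.44]
```

>>> move_arm(series=[[0.6, -0.2, 0, 1.9, 6.6, 0], [0.6, -0.2, -2, 1.9, 6.6, 0], [0.5, -0.2, -3, 1.9, 6.6, 0], [0.5, -0.3, -3.9, 1.6, 6, 0], [0, 0, 0, 0, 0, 0]])

```text
clock: 21.7
position: [0.66, -0.0126, 0.2632]
ee_rot: [-0.386, -2.493, -0.117]
force: [-1.2, -0.1, -1.3]
width: 0.698
```

```bash
python3 - <<'E'
from fit import *
st();toP([108.2,0,241.6],-.643)
E
```

```text
t 21.7 P [124.3  -7.3 263.2] z [-0.583  0.005 -0.812] y [ 0.015  1.    -0.005] F [-1.2 -0.1 -1.3] w 0.698 q [ 0.06  0.9  -0.09  0.84 -0.13  2.    1.23]
move cm [-1.33  1.16 -2.16] turn [0.61 1.04 0.87]
```

>>> move_arm(series=[[0, 0.8, 0, -0.7, -2.5, 0], [-0.4, 0.36, -0.7, 0, 0, 0.4], [-0.5, 0, -0.8, 0, 0, 0], [-0.4, 0, -0.6, 0, 0, 0], [0, 0, 0, 0, 0, 0]])

```text
clock: 22.2
position: [0.6489, -0.001, 0.2543]
ee_rot: [-0.383, -2.56, -0.112]
force: [0.5, 0.0, 0.3]
width: 0.699
```

```bash
python3 - <<'E'
from fit import *
st();toP([108.2,0,241.6],-.6)
E
```

```text
t 22.2 P [110.4   0.6 254.3] z [-0.529  0.006 -0.849] y [0.008 1.    0.002] F [0.5 0.  0.3] w 0.699 q [ 0.04  0.83 -0.09  0.97 -0.11  1.87  1.23]
move cm [-0.22  0.01 -1.27] turn [0.62 2.39 0.45]
```

>>> move_arm(series=[[-0.2, 0.05, -0.7, 0, 0, 0], [-0.2, 0.05, -0.6, 0, 0, 0], [0, 0, 0, 0, 0, 0]])

```text
clock: 22.5
position: [0.6454, -0.0005, 0.2395]
ee_rot: [-0.385, -2.558, -0.113]
force: [1.2, 0.5, 0.7]
width: 0.699
```

>>> move_arm(series=[[0, 0, 0, 0, 0, 0], [0, 0, 0, 0, 0, 0], [0, 0, 0, 0, 0, 0], [0, 0, 0, 0, 0, 0]], grip=0.2, force=12)

```text
clock: 22.9
position: [0.6456, -0.0006, 0.2397]
ee_rot: [-0.385, -2.559, -0.112]
force: [-0.3, 0.1, 0.5]
width: 0.401
```

```bash
python3 - <<'E'
from fit import *
st();s=monitor.observe()
p=1000*T([0,0,.29],np.array([s['position']-np.array([PP[0],PP[1],0])]))[0]
r=np.hypot(p[2]-100,70-p[0]);a0=np.arctan2(p[2]-100,70-p[0])-1.35;print(r,a0)
arc(-.0675,8,r=r,a0=a0)
E
```

```text
t 22.9 P [107.   -0.  239.7] z [-0.53   0.006 -0.848] y [0.009 1.    0.001] F [-0.3  0.1  0.5] w 0.401 q [ 0.05  0.83 -0.1   1.   -0.11  1.84  1.23]
144.54955438035745 0.4799530969222441
lid~ 1.75 r 144.5
[-0.9   0.32  0.22]
[-0.92  0.28  0.15]
[-0.93  0.28  0.09]
[-0.93  0.28  0.02]
[-0.93  0.28 -0.04]
[-0.93  0.28 -0.11]
[-0.92  0.27 -0.17]
[-0.91  0.27 -0.24]
end lid 1.2100000000000009
```

Gripped at 37 mm width. Now I reverse the arc.

>>> move_arm(series=[[-0.9, 0.27, 0.22, -1.1, -3.7, 0], [-0.92, 0.28, 0.15, -1.1, -3.7, 0], [-0.93, 0.28, 0.09, -1.1, -3.7, 0], [-0.93, 0.28, 0.02, -1.1, -3.7, 0], [-0.93, 0.28, -0.04, -1.1, -3.7, 0], [0, 0, 0, 0, 0, 0]])

```text
clock: 23.5
position: [0.5971, 0.0137, 0.2438]
ee_rot: [-0.431, -2.891, -0.053]
force: [1.9, -0.4, -10.0]
width: 0.387
```

```bash
python3 - <<'E'
from fit import *
st();arc(-.0675,8,r=144.5,a0=.48)
E
```

```text
t 23.5 P [ 5.650e+01 -1.000e-01  2.438e+02] z [-0.219  0.005 -0.976] y [0.006 1.    0.004] F [  1.9  -0.4 -10. ] w 0.387 q [ 0.    0.52 -0.11  1.45 -0.03  1.37  1.19]
lid~ 1.397 r 144.4
[-0.91  0.34 -0.12]
[-0.92  0.27 -0.19]
[-0.9   0.27 -0.25]
[-0.88  0.26 -0.32]
[-0.86  0.26 -0.38]
[-0.84  0.25 -0.44]
[-0.81  0.24 -0.5 ]
[-0.77  0.23 -0.55]
end lid 0.8568876942007058
```

>>> move_arm(series=[[-0.91, 0.27, -0.27, -1.1, -3.7, 0], [-0.92, 0.27, -0.19, -1.1, -3.7, 0], [-0.9, 0.27, -0.25, -1.1, -3.7, 0], [-0.88, 0.26, -0.32, -1.1, -3.7, 0], [-0.86, 0.26, -0.38, -1.1, -3.7, 0], [0, 0, 0, 0, 0, 0]])

```text
clock: 24.1
position: [0.5529, 0.0272, 0.2303]
ee_rot: [0.445, 2.994, -0.016]
force: [-2.0, -1.3, 4.3]
width: 0.392
```

```bash
python3 - <<'E'
from fit import *
st();arc(-.05,8,r=143.5,a0=.48)
E
```

```text
t 24.1 P [1.030e+01 1.000e-01 2.303e+02] z [ 0.115  0.006 -0.993] y [0.005 1.    0.007] F [-2.  -1.3  4.3] w 0.392 q [-0.09  0.28 -0.11  1.85  0.1   0.91  1.03]
lid~ 1.061 r 143.3
[-0.62  0.22 -0.3 ]
[-0.6   0.18 -0.35]
[-0.58  0.17 -0.38]
[-0.57  0.17 -0.41]
[-0.55  0.16 -0.44]
[-0.52  0.16 -0.46]
[-0.5   0.15 -0.49]
[-0.48  0.14 -0.52]
end lid 0.6613380774066608
```

>>> move_arm(series=[[-0.62, 0.19, -0.27, -0.6, -2, 0], [-0.6, 0.18, -0.33, -0.6, -2, 0], [-0.58, 0.17, -0.38, -0.6, -2, 0], [-0.57, 0.17, -0.41, -0.6, -2, 0], [0, 0, 0, 0, 0, 0]])

```text
clock: 24.6
position: [0.5309, 0.0339, 0.2164]
ee_rot: [0.425, 2.851, -0.045]
force: [-4.4, 0.1, 8.4]
width: 0.387
```

```bash
python3 - <<'E'
from fit import *
st();arc(-.05,8,r=144,a0=.48)
E
```

```text
t 24.6 P [-12.7   0.3 216.4] z [ 0.258  0.006 -0.966] y [0.005 1.    0.007] F [-4.4  0.1  8.4] w 0.387 q [-0.16  0.2  -0.1   2.03  0.23  0.7   0.85]
lid~ 0.873 r 142.8
[-0.61  0.2  -0.34]
[-0.53  0.16 -0.46]
[-0.51  0.15 -0.49]
[-0.48  0.14 -0.51]
[-0.46  0.14 -0.54]
[-0.43  0.13 -0.56]
[-0.41  0.12 -0.58]
[-0.38  0.11 -0.6 ]
end lid 0.4729711894900511
```

>>> move_arm(series=[[-0.62, 0.18, -0.3, -0.4, -1.3, 0], [-0.53, 0.16, -0.44, -0.4, -1.3, 0], [-0.51, 0.15, -0.48, -0.4, -1.3, 0], [-0.48, 0.14, -0.51, -0.4, -1.3, 0], [-0.46, 0.14, -0.54, -0.4, -1.3, 0], [0, 0, 0, 0, 0, 0]])

```text
clock: 25.2
position: [0.5061, 0.0414, 0.1934]
ee_rot: [0.407, 2.734, -0.069]
force: [2.3, -0.1, -3.1]
width: 0.392
```

```bash
python3 - <<'E'
from fit import *
st();arc(-.05,5,r=144,a0=.48)
E
```

```text
t 25.2 P [-38.7   0.4 193.4] z [ 0.371  0.005 -0.929] y [0.004 1.    0.007] F [ 2.3 -0.1 -3.1] w 0.392 q [-0.28  0.15 -0.06  2.21  0.47  0.52  0.55]
lid~ 0.63 r 143.3
[-0.49  0.16 -0.51]
[-0.41  0.12 -0.58]
[-0.38  0.11 -0.6 ]
[-0.35  0.1  -0.62]
[-0.32  0.1  -0.64]
end lid 0.3798050582466477
```

>>> move_arm(series=[[-0.44, 0.13, -0.54, -0.2, -0.7, 0], [-0.41, 0.12, -0.58, -0.2, -0.7, 0], [-0.38, 0.11, -0.6, -0.2, -0.7, 0], [-0.18, 0.05, -0.31, 0, 0, 0], [0, 0, 0, 0, 0, 0]])

```text
clock: 25.7
position: [0.4927, 0.0455, 0.1736]
ee_rot: [0.402, 2.696, -0.074]
force: [4.3, -1.3, -1.5]
width: 0.384
```

```bash
python3 - <<'E'
from fit import *
st();arc(-.05,1,r=144,a0=.48)
E
```

```text
t 25.7 P [-52.6   0.4 173.6] z [ 0.406  0.005 -0.914] y [0.004 1.    0.008] F [ 4.3 -1.3 -1.5] w 0.384 q [-0.36  0.16 -0.03  2.29  0.64  0.44  0.34]
lid~ 0.461 r 143.0
[-0.42  0.13 -0.58]
end lid 0.4106512207701727
```

>>> move_arm(series=[[0, 0, 0, 0, 0, 0], [0, 0, 0, 0, 0, 0], [0, 0, 0, 0, 0, 0], [0, 0, 0, 0, 0, 0]], grip=0.7)

```text
clock: 26.1
position: [0.491, 0.0453, 0.1732]
ee_rot: [0.401, 2.696, -0.074]
force: [-0.9, 0.5, -0.1]
width: 0.672
```

>>> move_arm(series=[[-0.4, 0.1, 0.9, 0, 0, 0], [-0.8, 0.2, 1.8, 0, 0, 0], [-0.8, 0.2, 1.8, 0, 0, 0], [-0.8, 0.2, 2, 0, 0, 0], [0, 0, 2, 1.7, 5.8, 0], [1.5, -0.5, 1, 1.7, 5.8, 0], [2, -0.6, 0, 1.7, 5.8, 0], [2, -0.6, 0, 1.7, 5.6, 0]])

```text
clock: 26.9
position: [0.5188, 0.0359, 0.2689]
ee_rot: [0.46, 3.101, 0.01]
force: [-0.2, 0.9, -0.1]
width: 0.7
```

```bash
python3 - <<'E'
from fit import *
st();toP([-18,0,215],0,-.295)
E
```

```text
t 26.9 P [-24.8  -1.3 268.9] z [ 0.006  0.007 -1.   ] y [0.004 1.    0.007] F [-0.2  0.9 -0.1] w 0.7 q [-0.2   0.24  0.04  1.8  -0.02  1.09  1.12]
move cm [ 0.69 -0.08 -5.39] turn [-0.32  0.42 -0.03]
```

>>> move_arm(series=[[0.3, 0, -2, 0, 0, 0], [0.3, 0, -2, 0, 0, 0], [0.1, 0, -1.4, 0, 0, 0], [0, 0, 0, 0, 0, 0], [0, 0, 0, 0, 0, 0], [0, 0, 0, 0, 0, 0], [0, 0, 0, 0, 0, 0]], grip=0, force=20)

```text
clock: 27.6
position: [0.5254, 0.0351, 0.2137]
ee_rot: [0.463, 3.098, 0.004]
force: [0.2, -0.4, -0.4]
width: 0.141
```

```bash
python3 - <<'E'
from fit import *
st();toP([-18,0,195],0,-.295)
a=snap('scene')
cv2.imwrite('pics/a12.png',cv2.resize(a['color'][120:270,180:340],None,fx=3,fy=3)[:,:,::-1])
E
```

```text
t 27.6 P [-1.830e+01 -1.000e-01  2.137e+02] z [ 0.009  0.004 -1.   ] y [0.007 1.    0.004] F [ 0.2 -0.4 -0.4] w 0.141 q [-0.2   0.3   0.04  1.86 -0.01  0.97  1.12]
move cm [ 0.03  0.   -1.87] turn [-0.07  0.56  0.1 ]
```

>>> move_arm(series=[[0, 0, -1, 0, 0, 0], [0, 0, -0.9, 0, 0, 0], [-0.31, 0.09, -0.45, 0, 0, 0], [-0.31, 0.09, -0.45, 0, 0, 0], [-0.3, 0.09, -0.5, 0, 0, 0], [-0.3, 0.09, -0.5, 0, 0, 0], [0, 0, 0, 0, 0, 0]])

```text
clock: 28.35
position: [0.512, 0.0387, 0.1739]
ee_rot: [0.463, 3.101, 0.003]
force: [-0.5, -0.7, 0.6]
width: 0.006
```

```bash
python3 - <<'E'
from fit import *
st();toP([-40,0,157],0,-.295)
E
```

```text
t 28.35 P [-32.2  -0.5 173.9] z [ 0.006  0.003 -1.   ] y [0.006 1.    0.003] F [-0.5 -0.7  0.6] w 0.006 q [-0.2   0.33  0.03  1.94 -0.01  0.87  1.11]
move cm [-0.73  0.27 -1.69] turn [-0.04  0.39  0.09]
```

>>> move_arm(series=[[-0.25, 0.08, -0.5, 0, 0, 0], [-0.25, 0.08, -0.5, 0, 0, 0], [-0.2, 0.06, -0.4, 0, 0, 0], [-0.1, 0.03, -0.3, 0, 0, 0], [0, 0, -0.15, 0, 0, 0], [0, 0, 0, 0, 0, 0]])

```text
clock: 28.95
position: [0.5043, 0.0412, 0.1557]
ee_rot: [0.463, 3.1, 0.003]
force: [-0.2, 0.3, 1.0]
width: 0.008
```

```bash
python3 - <<'E'
from fit import *
st()
E
```

```text
t 28.95 P [-40.3  -0.4 155.7] z [ 0.006  0.003 -1.   ] y [0.007 1.    0.003] F [-0.2  0.3  1. ] w 0.008 q [-0.21  0.34  0.03  1.98 -0.01  0.82  1.1 ]
```

>>> move_arm(series=[[0, 0, -0.15, 0, 0, 0], [0, 0, -0.15, 0, 0, 0], [0, 0, 0, 0, 0, 0]])

```text
clock: 29.25
position: [0.5045, 0.0412, 0.1549]
ee_rot: [0.464, 3.099, 0.004]
force: [-10.2, -0.5, 26.2]
width: 0.006
```

>>> move_arm(series=[[0, 0, -0.1, 0, 0, 0], [0, 0, -0.1, 0, 0, 0], [0, 0, 0, 0, 0, 0]])

```text
clock: 29.55
position: [0.5046, 0.0412, 0.1546]
ee_rot: [0.464, 3.098, 0.004]
force: [-17.8, -1.8, 47.4]
width: 0.007
```

>>> move_arm(series=[[0, 0, 0.4, 0, 0, 0], [0, 0, 0.6, 0, 0, 0], [0, 0, 3, 0, 0, 0], [0, 0, 4, 0, 0, 0], [-1, -2, 4, 0, 0, 0], [-2, -4, 2, 0, 0, 0], [-2, -4, 0, 0, 0, 0], [-2, -4, 0, 0, 0, 0]])

```text
clock: 30.35
position: [0.4343, -0.1003, 0.2919]
ee_rot: [0.462, 3.098, 0.003]
force: [0.8, 0.1, -1.2]
width: 0.006
```

>>> move_arm(series=[[-1, -4.5, 0, 0, 0, 0], [-1, -4.5, 0, 0, 0, 0], [-1, -4.5, 0, 0, 0, 0], [0, 0, 0, 0, 0, 0], [0, 0, 0, 0, 0, 0]])

```text
clock: 30.85
position: [0.4044, -0.2347, 0.2909]
ee_rot: [0.468, 3.099, 0.003]
force: [1.0, 0.7, -1.0]
width: 0.005
```

```bash
python3 - <<'E'
from fit import *
st()
a=snap('scene');b=snap('top');ims=[a,b]
i0=[cv2.imread('pics/s0.png'),cv2.imread('pics/t0.png')]
for k,c in enumerate(('scene','top')):
    for n in('lid','printer','wide_cartridge','narrow_cartridge','tin','scanner'): print(c,n,[(round(o['p'],2),o['rect']) for o in outline_of(c,n)][:1])
    # difference to the first picture inside the printer's shut-lid silhouette, vs open
    m=sil(ims[k],PP,PR,S=1);d=cv2.absdiff(ims[k]['color'][:,:,::-1],i0[k]).max(2)
    print('mean diff on printer',d[m].mean().round(1),'frac>40',(d[m]>40).mean().round(3))
    g=[cv2.cvtColor(q,cv2.COLOR_BGR2GRAY) for q in(np.ascontiguousarray(ims[k]['color'][:,:,::-1]),i0[k])]
    pts=proj(ims[k],[pw(-52,y,136) for y in(-75,75)]);print('lid front corners expected',pts.round(1).tolist())
E
```

```text
t 30.85 P [ -57.1 -293.3  290.9] z [ 0.007  0.003 -1.   ] y [0.01  1.    0.003] F [ 1.   0.7 -1. ] w 0.005 q [ 0.18  0.13  0.27  1.89 -0.04  1.12  1.73]
scene lid [(0.71, [203.3, 165.5, 97.9, 72.0])]
scene printer [(0.83, [198.6, 161.2, 115.2, 111.4])]
scene wide_cartridge [(0.31, [206.1, 166.9, 92.2, 72.5])]
scene narrow_cartridge [(0.61, [379.5, 207.6, 29.0, 42.5])]
scene tin [(0.9, [355.8, 260.8, 46.7, 46.5])]
scene scanner [(0.69, [92.7, 199.7, 48.3, 62.5])]
mean diff on printer 11.4 frac>40 0.128
lid front corners expected [[236.8, 163.4], [299.2, 187.6]]
top lid []
top printer [(0.98, [199.6, 146.5, 85.0, 100.4])]
top wide_cartridge []
top narrow_cartridge [(0.71, [114.0, 196.5, 31.7, 40.5])]
top tin [(0.78, [132.4, 140.3, 33.6, 31.5])]
top scanner [(0.64, [346.9, 135.8, 20.3, 67.4])]
mean diff on printer 22.1 frac>40 0.012
lid front corners expected [[264.7, 213.5], [206.6, 192.0]]
```

```bash
python3 - <<'E'
from fit import *
a=snap('scene');b=snap('top')
for im,f,(x,y,w,h) in((a,'s0.png',(200,158,115,70)),(b,'t0.png',(212,146,76,72))):
    G=[cv2.Canny(q,40,100) for q in(cv2.cvtColor(im['color'],cv2.COLOR_RGB2GRAY),cv2.imread('pics/'+f,0))]
    t=G[1][y+4:y+h-4,x+4:x+w-4];r=cv2.matchTemplate(cv2.GaussianBlur(G[0],(5,5),1)[y-4:y+h+4,x-4:x+w+4],cv2.GaussianBlur(t,(5,5),1),cv2.TM_CCOEFF_NORMED)
    _,v,_,l=cv2.minMaxLoc(r);print(f,'corr',round(v,2),'shift px',l[0]-8,l[1]-8)
E
```

```text
s0.png corr 0.93 shift px 0 0
t0.png corr 0.79 shift px 0 0
```

The lid edges match the shut-lid start pictures with no shift in either camera. I hand the job in.

```bash
python3 -c "
from h import *
print(workorder.sign_off())"
```

```text
the job is handed in; nothing more can be done
None
```

The wide cartridge is loaded in the printer and the lid is shut. I handed the job in at about 31.5 s of the 72 s limit.

**What I did:**
- **Opening the lid:** I pressed the button (4.5 N), gripped the lid's tab, carried the lid back under control and felt the stop at about 8 N.
- **Loading the cartridge:** I carried the cartridge by its rib and lowered it into the bay. The force changed at the expected floor height, and I released it there.
- **Closing the lid:** I gripped the tab again, lowered the lid to about 0.46 rad, let go and pressed the front edge down to a hard stop.

**Last checks:**
- **Lid:** After I let go, the lid edges matched the starting pictures with the lid shut, with no pixel shift in either camera. I take that as latched.
- **Cartridge:** It lay flat in the bay, nose to the front, in the picture taken before closing.
- **Bystanders:** The narrow cartridge, tin and scanner show within a few pixels of where they began. The gripper is well clear of everything.

**What disagreed or was off:**
- The final press peaked at 47 N vertical at the fingertips, far more than the 4 to 8 N the latch needs. The 40 N limit applies to the arm and gripper body.
- While I was lifting the lid, side and radial loads on the tab reached about 25 N for a moment before I corrected them.
- The network did not find the lid in the last top view. About 13% of the printer's pixels in the scene view differed from the first picture, possibly from shadows. I did not trace the cause.

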